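Record two weld marks on a flange under a fixed pointer

TASK

Slide the flange on its cross-slide (it has a black knob to move it by) until the red mark is centred under the tip of the fixed orange pointer, then press the yellow record button right down; then do the same for the blue mark, and leave it under the pointer with the button released. The hub and the rib that stand up from the flange must never be run against the pointer, so go round them. Press the button only while the red or the blue mark is under the pointer (green is already done), and leave the canister, jar, tray and tube where they stand.

Things in the scene. Friction and masses are not known exactly. Their poses are not given: they have to be found in the camera images.
- stand: The fixed stand: dark base plate 260 x 170 x 12 mm with two steel rails, and at its +y side a column (30 mm diameter, at 145 mm along +y, 247 mm tall) with a white arm 14 mm wide (196 to 214 mm above the table) that carries a copper nozzle (14 mm diameter, from 112 to 197 mm high). Origin: on the table surface straight under the pointer. x and y axes are the two slide directions. Bolted to the table; its place and yaw vary.
- pointer_tip (a point): Lower tip of the fixed orange pointer, a rigid needle 4 mm in diameter hanging straight down from the copper nozzle; 68 mm above the table, 4 mm above the flange face. The needle shows from 68 to 112 mm high.
- x_slide (a joint): Lower slide (grey saddle), metres along the stand's x axis; 0 = flange centre under the pointer in x; stops at -0.062 and +0.062. Dry friction about 2 N plus 8 N per m/s; stays where it is left.
- y_slide (a joint): Upper slide (aluminium carrier, 210 x 130 x 12 mm, top face 54 mm above the table), metres along the stand's y axis; 0 = flange centre under the pointer in y; stops at -0.062 and +0.062. Same friction. It rides on the saddle, so one hand on its knob moves both slides freely; the carrier does not turn.
- knob_top (a point): Centre of the top of the black knob, an upright post 16 mm in diameter, fixed to the carrier 130 mm from the flange centre along the stand's -x. Its top is 96 mm above the table; its free shank runs from 60 to 96 mm (the lowest 6 mm above the carrier is a 32 mm collar).
- hub_top (a point): Centre of the top of the flange's raised hub (28 mm diameter, 20 mm above the flange face, top 84 mm above the table), the flange's centre. The flange is a grey disc 100 mm in diameter, 10 mm thick, clamped fast to the carrier at an angle that varies; its face is 64 mm above the table. Hub and rib are taller than the pointer tip's clearance and would hit the pointer.
- rib_end (a point): Top of the outer end of the rib, a straight wall 8 mm thick and 20 mm high above the flange face, which runs radially from the hub to this point, 42 mm from the flange centre, midway between the red and blue marks (65 degrees from each).
- flange: The grey flange disc described under hub_top, with its hub, rib and marks; origin at the centre of its underside (54 mm above the table), x axis towards the red mark, z up.
- red_mark (a point): Centre of the red mark, a flat disc 14 mm in diameter on the flange face, 35 mm from the flange centre.
- blue_mark (a point): Centre of the blue mark, same size and radius, 130 degrees counter-clockwise (seen from above) from red, on the other side of the rib.
- green_mark (a point): Centre of the green mark, same size and radius, already recorded; 115 degrees on from blue and from red, with no rib between.
- pod: White fixed box 90 x 70 x 30 mm with the yellow button on top, origin at the centre of its underside. It stands left or right of the stand.
- shot_top (a point): Centre of the top face of the yellow round button (28 mm diameter) on the pod; press straight down.
- shot (a joint): Travel of the record button, 0 = up, 0.006 m = fully down (about 5 N); a press counts from 0.004; springs back.
- tray: Bystander: loose blue open tray 100 x 80 x 35 mm, origin at the centre of its underside.
- canister: Bystander: loose upright aluminium canister, 48 mm diameter, 110 mm tall, origin at the centre of its underside.
- jar: Bystander: loose upright amber jar with black cap, 48 mm diameter, 75 mm tall, origin at the centre of its underside.
- tube: Bystander: loose upright steel tube, 32 mm diameter, 70 mm tall, standing close beside the right (-y) side of the stand, origin at the centre of its underside.

How it is judged:
On the way, in this order (a step that is already met when the one before it is completed fails the run):
1. the button is pressed (at least 4 mm down) with the red mark's centre within 4 mm of the pointer (horizontal distance between pointer_tip and red_mark below 0.004 m and value of joint shot above 0.004 m), for 0.05 s.
2. the button is pressed (at least 4 mm down) with the blue mark's centre within 4 mm of the pointer (horizontal distance between pointer_tip and blue_mark below 0.004 m and value of joint shot above 0.004 m), for 0.05 s.
At the end, for the whole second after the job is handed in: The blue mark's centre is within 4 mm (horizontally) of the pointer tip, both slides are at rest, and the button is up again (less than 1.5 mm down) (horizontal distance between pointer_tip and blue_mark below 0.004 m and value of joint shot below 0.0015 m and velocity of joint x_slide between -0.003 and 0.003 m/s and velocity of joint y_slide between -0.003 and 0.003 m/s); the robot touches nothing.
It fails at once if the hub or rib is run against the pointer (over 2 N) (contact force between needle and flange above 2 N).
It fails at once if the button is pressed (at least 4 mm down) while the pointer is more than 9 mm from both the red and the blue mark (value of joint shot above 0.004 m and horizontal distance between pointer_tip and red_mark above 0.009 m and horizontal distance between pointer_tip and blue_mark above 0.009 m).
It fails at once if the canister, jar, tray or tube is shifted by more than 15 mm (distance of any of canister, jar, tray, tube from where it was at the start of the episode above 0.015 m).
It also fails if it takes over 72 s, if anything falls off the work surface, if the arm or the gripper's body presses on something with over 40 N, if the wrist force passes 120 N, or if a joint passes its speed limit or range.

ROBOT

A 6-joint arm with a two-finger parallel gripper is mounted at the origin on the work surface. World frame = base frame: x ahead of the robot, y to its left, z up, the work surface at z = 0. Lengths are in m, angles in rad, forces in N, time in s.
With the tool pointing down it reaches from about 0.3 to 0.875 m from the base axis. Payload 6.4 kg.
Tool frame: the origin (TCP) lies at the very end of the fingers, on their centre line; the grasp point (between the pads) lies 19 mm behind it (ctrl.hold_point_z is the distance from the TCP to the grasp point, in m); y points along the fingers, x is the direction in which the jaws open and shut, and the axes are right-handed (so a half turn about y gives the same grasp; the last joint's range is limited). The gripper opens to 85 mm and grips with 20 to 120 N. Pads are 22 mm wide; open, the fingers measure 114 mm over their backs; the gripper's body (76 mm by 85 mm) begins 54 mm behind the grasp point. The pads swing forward as they close: fully open they stand 13 mm farther back than shut.
Start: joints at [-1.328, 0.181, 1.607, -0, 1.354, -0.206], TCP at [0.25, -0.518, 0.231] pointing down, gripper open.
Joint ranges: [-2.99, 2.99], [-0.89, 2.07], [0.3, 2.58], [-1.14, 4.28], [0, 2.63], [-3.12, 3.12]. Speed limits (rad/s): [2.57, 2.57, 3.01, 3.14, 3.14, 3.14].

INTERFACE

Orientations are given as a unit quaternion [w, x, y, z].
In Python, from bench import ctrl, imaging gives the robot as it stands.
- The arm moves only by the shell command python3 -m jog 'ROWS'. ROWS is JSON, a list of rows, each a list of 3 entries, a list of its own where there are three numbers: the shift along the tool's x, y, z in cm, then the turn, a rotation vector about the tool's x, y, z in rad, then the finger opening in cm, from 0 to 8.54. A call has 1 to 12 rows; each row shifts and turns the pose as measured when the row begins, along the tool's axes as they then stand; what a row does not reach is not made up. A row lasts 1/12 s, in which the tool goes at most 41.7 mm and 7.16 degrees, less where a joint would pass 70% of its speed; a pose out of reach is approached as far as the arm can. A call is refused whole if a number of a shift passes 4.17 or a number of a turn 0.125, either way. A call with a gripper value outside its range is refused whole. The fingers move at their own pace and stop on an object; the grip force is fixed at half the most. Time passes only in rows, so rows that do not move let the fingers close. It gives the time, the measured TCP pose, the force and the opening at its end, in the units of the state.
- ctrl.get_obs(): the state, without advancing time (a new reading comes with each control period).
- imaging.camera(name): name is "side" or "top" or "wrist"; returns a dict with "frame" (420x560x3 uint8, red, green, blue), "depth" (420x560 float32, m along the optical axis (not along the pixel's ray), 0 where there is no reading), "K" (3x3 intrinsics, pixels), "R" (3x3) and "t" (3): a world point X has camera coordinates R X + t. Camera axes: x right, y down, z forward; pixel columns grow to the right and rows downward; lengths in m; the calibration is good to about 2 mm. A picture is of the moment at which its call begins.
- ctrl.hand_in(): hands the job in, once; it reports no verdict.
The state is a dict: "time_s": time; "q": joint angles; "dq": joint speeds; "joint_efforts": joint torques, N m; "eef_pos": TCP position; "eef_rot": TCP orientation; "wrist_force": force on the tool from outside, world axes, zero at the start; "torque": the same for the moment, N m; "opening": opening from 0.0 (shut) to 1.0 (fully open).
Only numpy, scipy, OpenCV 4.12 (cv2) and the standard library are available. Lean on these libraries where they do the work, as an engineer would, in place of code of your own. Each camera call takes 0.05 s, during which the arm holds its last target. There are 200 camera calls.

## Working session

There is one attempt and no reset: what is moved stays moved. The work goes in short steps, Python scripts to look and compute and a shell command to move; the robot and the scene stay as the last step left them, time stands still between calls to the robot, and variables do not carry over. Pictures are saved under pics/ and viewed, about 8 in all and at most 12, crops included, and the job is handed in when it is done.

```bash
ls; mkdir -p pics; python3 - <<'E'
from bench import ctrl, imaging
import cv2,pickle,numpy as np
o=ctrl.get_obs();print({k:np.round(v,3) for k,v in o.items()})
for n in("top","side"):
    c=imaging.camera(n);pickle.dump(c,open(f"{n}0.pkl","wb"));cv2.imwrite(f"pics/{n}0.png",c["frame"][:,:,::-1])
    print(n,c["K"].round(1).tolist(),(-c["R"].T@c["t"]).round(3))
E
```

```text
pics
{'time_s': np.float64(0.0), 'q': array([-1.328,  0.182,  1.608,  0.   ,  1.354, -0.206]), 'dq': array([-0.001, -0.001, -0.   , -0.001, -0.001, -0.   ]), 'joint_efforts': array([-0.0000e+00, -4.4487e+01, -3.5133e+01, -0.0000e+00,  9.0000e-03,
        0.0000e+00]), 'eef_pos': array([ 0.249, -0.518,  0.23 ]), 'eef_rot': array([ 0.599, -0.598,  0.377, -0.376]), 'wrist_force': array([-0.097,  0.667,  1.13 ]), 'torque': array([-0.015,  0.01 ,  0.027]), 'opening': np.float64(1.004)}
top [[411.9, 0.0, 285.6], [0.0, 411.9, 215.7], [0.0, 0.0, 1.0]] [ 0.46  -0.006  1.08 ]
side [[453.8, 0.0, 280.0], [0.0, 453.8, 209.7], [0.0, 0.0, 1.0]] [0.331 0.672 0.801]
```

View pics/top0.png

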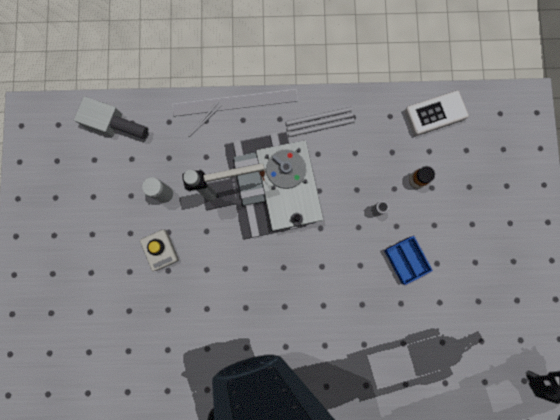

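View pics/side0.png

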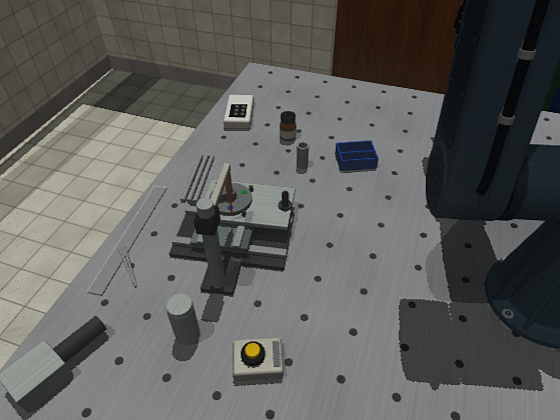

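```bash
cat > h.py <<'E'
import numpy as np,cv2
def ray(c,u,v,z):
    C=-c["R"].T@c["t"]; d=c["R"].T@np.linalg.inv(c["K"])@np.array([u,v,1.]); return C+d*(z-C[2])/d[2]
def proj(c,X):
    p=c["K"]@(c["R"]@np.asarray(X,float)+c["t"]); return p[:2]/p[2]
def blobs(c,lo,hi,roi=None,amin=5):
    h=cv2.cvtColor(c["frame"],cv2.COLOR_RGB2HSV); m=cv2.inRange(h,np.array(lo),np.array(hi))
    if roi: k=np.zeros_like(m); x0,y0,x1,y1=roi; k[y0:y1,x0:x1]=1; m=m*k
    n,_,s,ce=cv2.connectedComponentsWithStats(m)
    return [(ce[i].round(2).tolist(),s[i].tolist()) for i in range(1,n) if s[i,4]>=amin]
RANGES={"red":((0,110,60),(6,255,255)),"red2":((172,110,60),(180,255,255)),"blue":((100,110,50),(130,255,255)),"green":((45,100,40),(85,255,255)),"yellow":((20,120,90),(34,255,255)),"orange":((7,110,50),(18,255,255))}
E
python3 - <<'E'
from h import *; import pickle
for n,roi in (("top",(130,130,340,270)),("side",(160,150,310,380))):
    c=pickle.load(open(n+"0.pkl","rb"))
    for k,(lo,hi) in RANGES.items():
        for ce,s in blobs(c,lo,hi,roi,3): print(n,k,ce,s,ray(c,*ce,.042 if k=="yellow" else .064).round(4))
    f=c["frame"]
    x0,y0,x1,y1=(140,130,340,270) if n=="top" else (165,150,305,260)
    cv2.imwrite(f"pics/{n}0c.png",cv2.resize(f[y0:y1,x0:x1,::-1],None,fx=4 if n=="top" else 5,fy=4 if n=="top" else 5,interpolation=cv2.INTER_CUBIC))
E
```

```text
top red [289.57, 154.9] [287, 153, 6, 5, 21] [ 0.7319 -0.0246  0.064 ]
top blue [273.11, 173.72] [271, 172, 5, 5, 18] [0.6846 0.0181 0.064 ]
top green [296.5, 177.0] [295, 175, 4, 5, 16] [ 0.6746 -0.0403  0.064 ]
top yellow [153.75, 246.49] [148, 241, 12, 12, 112] [0.5113 0.323  0.042 ]
top orange [261.83, 173.08] [260, 171, 4, 5, 12] [0.687  0.0464 0.064 ]
side red [231.67, 213.0] [231, 212, 2, 3, 3] [0.6728 0.0343 0.064 ]
side blue [228.64, 207.64] [227, 206, 4, 4, 11] [0.6862 0.0208 0.064 ]
side blue [232.33, 206.67] [232, 206, 2, 2, 3] [0.6795 0.0152 0.064 ]
side green [243.5, 191.5] [241, 190, 6, 4, 20] [ 0.6745 -0.0401  0.064 ]
side yellow [251.96, 349.41] [245, 343, 15, 14, 169] [0.5123 0.3185 0.042 ]
side orange [228.47, 188.69] [226, 178, 6, 24, 74] [ 0.7123 -0.0376  0.064 ]
side orange [230.33, 204.0] [230, 203, 2, 3, 3] [0.6873 0.0087 0.064 ]
side orange [231.0, 210.0] [231, 208, 1, 5, 5] [0.6781 0.0261 0.064 ]
```

View pics/top0c.png

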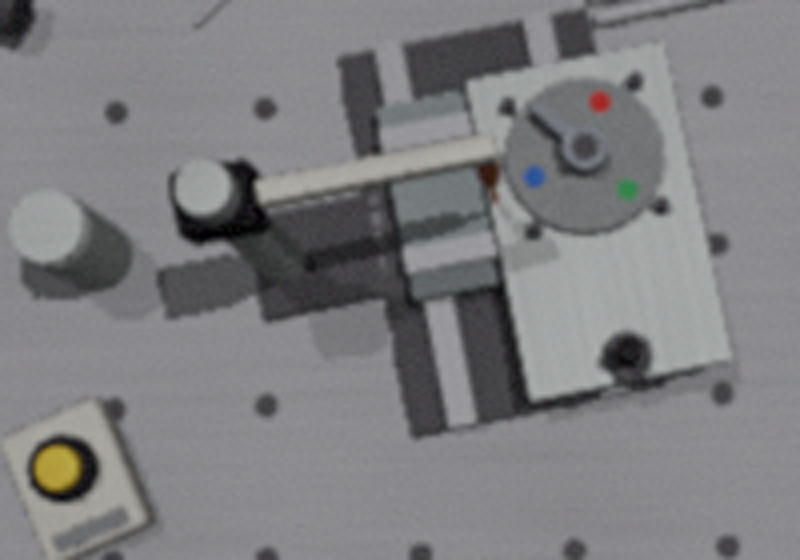

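View pics/side0c.png

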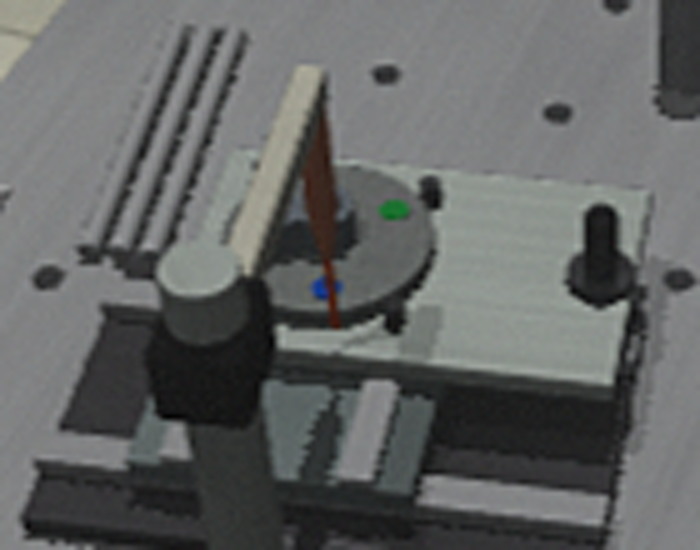

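```bash
python3 - <<'E'
from h import *; import pickle
t=pickle.load(open("top0.pkl","rb"));s=pickle.load(open("side0.pkl","rb"))
P={"red":(289.57,154.9),"blue":(273.11,173.72),"green":(296.5,177.0)}
P={k:ray(t,*v,.064)[:2] for k,v in P.items()}
# rigid fit
a=np.deg2rad([0,130,245]); M=.035*np.c_[np.cos(a),np.sin(a)]; Q=np.array(list(P.values()))
m0,q0=M.mean(0),Q.mean(0); H=(M-m0).T@(Q-q0); U,S,V=np.linalg.svd(H); R=V.T@np.diag([1,np.linalg.det(V.T@U.T)])@U.T
c=q0-R@m0; print("flange c",c.round(4),"ang",np.degrees(np.arctan2(R[1,0],R[0,0])), "res",((M@R.T+c)-Q).round(4).tolist())
hub=ray(t,140+585/4,130+147/4,.084);print("hub",hub.round(4))
k=ray(t,140+627/4,130+355/4,.096);print("knob",k.round(4), proj(s,k))
d=c-k[:2];print("len",np.hypot(*d),"yaw",np.degrees(np.arctan2(d[1],d[0])))
col=ray(t,140+205/4,130+190/4,.247);print("col",col.round(4))
# yaw from plate edge, arm, carrier edges
for n,a,b,z in(("plateleft",(412,437),(338,57),.012),("carR",(730,358),(660,45),.054),("carbot",(530,402),(730,358),.054),("armlo",(255,206),(495,160),.214),("armhi",(255,185),(490,138),.214)):
    A,B=[ray(t,140+p[0]/4,130+p[1]/4,z) for p in(a,b)]; e=B-A; print(n,A[:2].round(4),B[:2].round(4),np.hypot(*e[:2]).round(4),np.degrees(np.arctan2(e[1],e[0])).round(2))
print("tip side",ray(s,165+336/5,150+325/5,.068).round(4))
print("tube",ray(t,381.,209.,.07)); 
for nm,c2 in (("shot top",(153.75,246.49)),): print([ray(t,*c2,z).round(4) for z in (.03,.042,.05)])
print("shot side",[ray(s,251.96,349.41,z).round(4) for z in (.03,.042,.05)])
i=(int(246),int(154)); print("depth z", end=" ")
D=t["depth"][246,154]; X=t["R"].T@(np.linalg.inv(t["K"])@[154,246,1]*D-t["t"]);print(X)
E
```

```text
flange c [ 0.6982 -0.0143] ang -17.13216672627468 res [[-0.0002, 0.0], [0.0, -0.0002], [0.0002, 0.0001]]
hub [ 0.6968 -0.0152  0.084 ]
knob [ 0.5658 -0.0367  0.096 ] [286.58362289 192.68811621]
len 0.13436587211823753 yaw 9.629482458674959
col [0.6407 0.1824 0.247 ]
plateleft [0.5252 0.1015] [0.7796 0.1468] 0.2584 10.1
carR [ 0.5666 -0.1025] [ 0.7693 -0.0653] 0.206 10.4
carbot [0.5425 0.0234] [ 0.5666 -0.1025] 0.1282 -79.12
armlo [0.6385 0.1631] [0.66   0.0345] 0.1304 -80.49
armhi [0.6499 0.1631] [0.6722 0.0369] 0.1281 -80.0
tip side [0.6674 0.0432 0.068 ]
tube [ 0.58710827 -0.24662907  0.07      ]
[array([0.5119, 0.3268, 0.03  ]), array([0.5113, 0.323 , 0.042 ]), array([0.5109, 0.3205, 0.05  ])]
shot side [array([0.5152, 0.3129, 0.03  ]), array([0.5123, 0.3185, 0.042 ]), array([0.5104, 0.3222, 0.05  ])]
depth z [0.51199825 0.31898251 0.05287863]
```

```bash
cat >> h.py <<'E'
from scipy.spatial.transform import Rotation as Rot
def tool():
    from bench import ctrl
    o=ctrl.get_obs(); w,x,y,z=o["eef_rot"]; return o,Rot.from_quat([x,y,z,w]).as_matrix()
def to(target,R=None):
    "shift in tool cm to world target"
    o,T=tool(); return (T.T@(np.asarray(target)-o["eef_pos"])*100).round(2)
E
python3 - <<'E'
from h import *
o,T=tool();print(T.round(3).tolist(),o["eef_pos"].round(4))
print("to above knob",to([.568,-.037,.23]))
yaw=np.radians(10)
for s in(1,-1):
  x=s*np.array([-np.sin(yaw),np.cos(yaw),0]);y=np.array([0,0,-1.]);W=np.c_[x,y,np.cross(x,y)]
  print(Rot.from_matrix(T.T@W).as_rotvec().round(3))
E
```

```text
[[0.434, -0.0, 0.901], [-0.901, 0.002, 0.434], [-0.002, -1.0, 0.0]] [ 0.2494 -0.5176  0.2305]
to above knob [-29.47   0.11  49.56]
[-2.000e-03 -2.867e+00  0.000e+00]
[-0.     0.274 -0.002]
```

```bash
python3 -m jog '[[[0,0,0],[0,0.0913,0],8.5],[[0,0,0],[0,0.0913,0],8.5],[[0,0,0],[0,0.0913,0],8.5],[[-3,0,2.8],[0,0,0],6],[[-3,0,2.8],[0,0,0],6],[[-3,0,2.8],[0,0,0],6],[[-3,0,2.8],[0,0,0],6],[[-3,0,2.8],[0,0,0],6],[[-3,0,2.8],[0,0,0],6],[[-3,0,2.8],[0,0,0],6],[[-3,0,2.8],[0,0,0],6]]'; python3 -c "
from h import *;print(tool()[1].round(3).tolist(),to([.568,-.037,.15]))"
```

```text
time_s: 1.02
eef_pos: [0.4304, -0.2424, 0.2257]
eef_rot: [0.536, -0.534, 0.465, -0.459]
wrist_force: [1.3, -0.3, -0.3]
opening: 0.701
[[0.145, -0.005, 0.989], [-0.989, 0.007, 0.145], [-0.008, -1.0, -0.004]] [-18.27   7.65  16.63]
```

```bash
python3 -m jog '[[[-3.4,0.4,3],[0,0.03,0],5],[[-3.4,0.4,3],[0,0,0],5],[[-3.4,0.4,3],[0,0,0],5],[[-3,0.5,3],[0,0,0],5],[[-2,1,2],[0,0,0],5],[[0,0,0],[0,0,0],5],[[0,0,0],[0,0,0],5]]'; python3 - <<'E'
from h import *
from bench import imaging
print(tool()[1].round(3).tolist(),to([.568,-.037,.13]))
c=imaging.camera("wrist");cv2.imwrite("pics/w1.png",c["frame"][:,:,::-1])
import pickle;pickle.dump(c,open("w1.pkl","wb"))
t=imaging.camera("top")
E
```

```text
time_s: 1.6
eef_pos: [0.545, -0.0743, 0.1988]
eef_rot: [0.531, -0.529, 0.472, -0.465]
wrist_force: [-0.1, -0.3, 0.4]
opening: 0.585
[[0.123, -0.005, 0.992], [-0.992, 0.009, 0.123], [-0.01, -1.0, -0.004]] [-3.35  6.9   2.77]
```

View pics/w1.png

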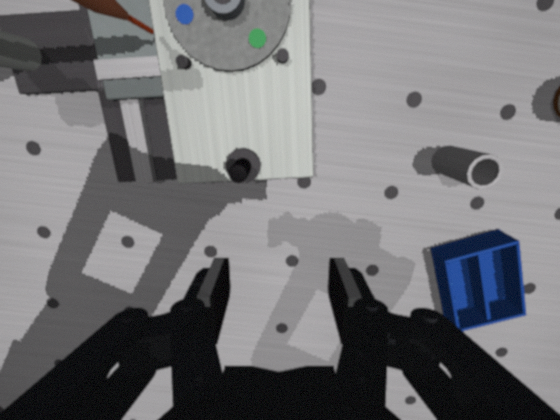

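```bash
python3 - <<'E'
from h import *; import pickle
c=pickle.load(open("w1.pkl","rb"))
print("knob",ray(c,238,173,.096),"tip",ray(c,155,33,.068),"blue",ray(c,184,14,.064),"green",ray(c,257.5,38,.064))
print(to([.568,-.037,.13]))
E
```

```text
knob [ 0.57181725 -0.03602725  0.096     ] tip [0.66871746 0.04120765 0.068     ] blue [0.68539671 0.02011206 0.064     ] green [ 0.67572267 -0.03877377  0.064     ]
[-3.47  6.91  2.85]
```

```bash
python3 -m jog '[[[-1.5,0,1.5],[0,0.04,0],5],[[-1.5,2,1.5],[0,0,0],5],[[-0.4,2,0.2],[0,0,0],5],[[0,2,0],[0,0,0],5],[[0,1,0],[0,0,0],5],[[0,0,0],[0,0,0],5]]'; python3 -c "
from h import *;print(tool()[1].round(3).tolist(),to([.570,-.0365,.066]))"
```

```text
time_s: 2.2
eef_pos: [0.5731, -0.0465, 0.1307]
eef_rot: [0.518, -0.515, 0.484, -0.482]
wrist_force: [-0.5, -0.3, -0.1]
opening: 0.585
[[0.066, 0.0, 0.998], [-0.998, 0.005, 0.066], [-0.005, -1.0, 0.001]] [-0.98  6.47 -0.25]
```

```bash
python3 -m jog '[[[-0.9,0,-0.2],[0,-0.1,0],5],[[0,1.2,0],[0,0,0],5],[[0,1.6,0],[0,0,0],5],[[0,0,0],[0,0,0],5]]'; python3 -c "
from h import *;print(tool()[1].round(3).tolist(),to([.570,-.0365,.066]))"
```

```text
time_s: 2.53
eef_pos: [0.5709, -0.0426, 0.1043]
eef_rot: [0.54, -0.536, 0.458, -0.459]
wrist_force: [-1.4, 0.3, -0.2]
opening: 0.588
[[0.158, 0.004, 0.987], [-0.987, 0.003, 0.158], [-0.002, -1.0, 0.004]] [-0.61  3.83 -0.01]
```

```bash
python3 -m jog '[[[-0.6,0,0],[0,0,0],5],[[-0.2,1.5,0],[0,0,0],5],[[0,1.5,0],[0,0,0],5],[[0,0.5,0],[0,0,0],5],[[0,0,0],[0,0,0],5],[[0,0,0],[0,0,0],5]]'; python3 -c "
from h import *;print(to([.570,-.0365,.066]))"
```

```text
time_s: 3.03
eef_pos: [0.5725, -0.0372, 0.0734]
eef_rot: [0.538, -0.533, 0.459, -0.465]
wrist_force: [-0.8, -0.1, 0.3]
opening: 0.586
[-0.1   0.73 -0.24]
```

```bash
python3 -m jog '[[[-0.1,0.5,-0.2],[0,0,0],5],[[0,0,0],[0,0,0],5],[[0,0,0],[0,0,0],2],[[0,0,0],[0,0,0],0],[[0,0,0],[0,0,0],0],[[0,0,0],[0,0,0],0],[[0,0,0],[0,0,0],0],[[0,0,0],[0,0,0],0]]'; python3 - <<'E'
from h import *
from bench import imaging
o,T=tool();print(T.round(3).tolist())
for n in("top","wrist"):
  c=imaging.camera(n)
  for k in("red","red2","blue","green"):
    print(n,k,[(ce,s[4],ray(c,*ce,.064)[:2].round(4)) for ce,s in blobs(c,*RANGES[k],(230,130,340,270) if n=="top" else None,8)])
E
```

```text
time_s: 3.7
eef_pos: [0.5722, -0.037, 0.0715]
eef_rot: [0.538, -0.532, 0.458, -0.466]
wrist_force: [0.2, -0.3, 0.2]
opening: 0.164
[[0.145, 0.015, 0.989], [-0.989, -0.001, 0.145], [0.003, -1.0, 0.015]]
top red [([289.9, 154.95], 20, array([ 0.7317, -0.0254]))]
top red2 []
top blue []
top green []
wrist red []
wrist red2 []
wrist blue [([189.54, 12.94], 806, array([0.685 , 0.0191])), ([544.73, 371.84], 1308, array([ 0.5241, -0.2079])), ([547.26, 406.84], 19, array([ 0.4978, -0.2205]))]
wrist green [([319.5, 57.32], 801, array([ 0.6761, -0.0391]))]
```

```bash
python3 -m jog '[[[-1,0,0.43],[0,0,0],0],[[-1,0,0.43],[0,0,0],0],[[-1,0,0.43],[0,0,0],0],[[-1,0,0.43],[0,0,0],0],[[0,0,0],[0,0,0],0],[[0,0,0],[0,0,0],0]]'; cat >> h.py <<'E'
K0=np.array([.5722,-.037]); F0=np.array([.6985,-.0145]); PT=np.array([.668,.0418])
a_=np.radians(10); UX=np.array([np.cos(a_),np.sin(a_)]); UY=np.array([-UX[1],UX[0]])
def st():
    o,T=tool(); d=F0+o["eef_pos"][:2]-K0-PT; s=np.array([d@UX,d@UY])*1000
    print("slide mm",s.round(1),"pointer in flange",(-s).round(1),"F",o["wrist_force"].round(1),"z",o["eef_pos"][2].round(4))
    return s
E
python3 -c "
from h import *;st()"
```

```text
time_s: 4.3
eef_pos: [0.5834, 0.0063, 0.0715]
eef_rot: [0.537, -0.533, 0.458, -0.467]
wrist_force: [-2.5, -2.2, 1.5]
opening: 0.16
slide mm [ 38.8 -20.1] pointer in flange [-38.8  20.1] F [-2.5 -2.2  1.5] z 0.0715
```

```bash
python3 -m jog '[[[-1.1,0,-0.08],[0,0,0],0],[[-1.1,0,-0.08],[0,0,0],0],[[-1.1,0,-0.08],[0,0,0],0],[[-1.1,0,-0.08],[0,0,0],0],[[-0.4,0,-1],[0,0,0],0],[[-0.4,0,-1],[0,0,0],0],[[-0.4,0,-1],[0,0,0],0],[[-0.2,0,-0.5],[0,0,0],0],[[0,0,0],[0,0,0],0],[[0,0,0],[0,0,0],0]]'; python3 -c "
from h import *;st()"
```

```text
time_s: 5.13
eef_pos: [0.5393, 0.0644, 0.0716]
eef_rot: [0.54, -0.531, 0.454, -0.469]
wrist_force: [2.8, -2.3, -2.4]
opening: 0.161
slide mm [ 5.5 44.8] pointer in flange [ -5.5 -44.8] F [ 2.8 -2.3 -2.4] z 0.0716
```

Now to red: slide (-31,16), i.e. tool z about -3.6, tool x about +2.9.

```bash
python3 -m jog '[[[0.65,0,-0.85],[0,0,0],0],[[0.65,0,-0.85],[0,0,0],0],[[0.65,0,-0.85],[0,0,0],0],[[0.65,0,-0.85],[0,0,0],0],[[0,0,0],[0,0,0],0],[[0,0,0],[0,0,0],0],[[0,0,0],[0,0,0],0]]'; python3 - <<'E'
from h import *
from bench import imaging
import pickle
st()
for n in("top","side","wrist"):
  c=imaging.camera(n);pickle.dump(c,open(n+"2.pkl","wb"))
  roi={"top":(230,130,340,270),"side":(160,150,310,260)}.get(n)
  for k in("red","red2","blue","green","orange"):
    print(n,k,[(ce,s,ray(c,*ce,.064)[:2].round(4)) for ce,s in blobs(c,*RANGES[k],roi,6)])
f=cv2.resize(pickle.load(open("side2.pkl","rb"))["frame"][150:260,170:300,::-1],None,fx=3,fy=3,interpolation=2)
g=pickle.load(open("wrist2.pkl","rb"))["frame"][:,:,::-1]; g=cv2.resize(g,(400,300)); f=cv2.resize(f,(390,330))
o=np.zeros((330,790,3),np.uint8);o[:,:390]=f;o[:300,390:]=g;cv2.imwrite("pics/c2.png",o)
E
```

```text
time_s: 5.72
eef_pos: [0.509, 0.0334, 0.0715]
eef_rot: [0.542, -0.529, 0.455, -0.469]
wrist_force: [2.3, 1.2, -0.2]
opening: 0.159
slide mm [-29.7  19.5] pointer in flange [ 29.7 -19.5] F [ 2.3  1.2 -0.2] z 0.0715
top red [([262.28, 180.11], [260, 178, 5, 5, 18], array([0.669 , 0.0457]))]
top red2 []
top blue [([245.95, 199.1], [244, 197, 5, 5, 20], array([0.622 , 0.0874]))]
top green [([269.25, 202.38], [267, 201, 5, 4, 16], array([0.6121, 0.0295]))]
top orange [([261.93, 173.07], [260, 171, 4, 5, 15], array([0.687 , 0.0462]))]
side red [([231.41, 216.68], [229, 215, 6, 5, 22], array([0.6688, 0.0451]))]
side red2 []
side blue [([243.73, 235.23], [241, 233, 7, 5, 26], array([0.6216, 0.0875]))]
side green [([257.5, 217.83], [255, 216, 6, 5, 24], array([0.6121, 0.0296]))]
side orange [([228.7, 188.21], [226, 177, 6, 24, 82], array([ 0.7124, -0.0394])), ([230.44, 205.11], [230, 202, 2, 7, 9], array([0.6856, 0.012 ]))]
wrist red []
wrist red2 []
wrist blue [([190.52, 13.7], [175, 0, 32, 31, 825], array([0.6219, 0.0895]))]
wrist green [([319.38, 58.46], [305, 42, 30, 34, 784], array([0.6128, 0.0312]))]
wrist orange []
```

View pics/c2.png

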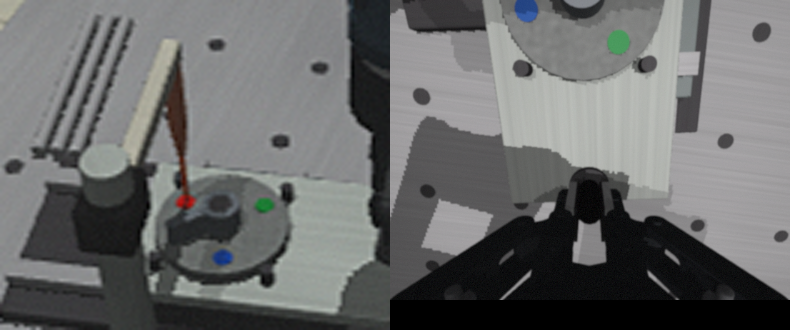

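```bash
python3 - <<'E'
from h import *; import pickle
ims=[]
for n,(x0,y0,x1,y1) in (("w1",(80,0,200,60)),("side0",(210,165,250,225)),("side2",(210,165,250,225))):
    c=pickle.load(open(n+".pkl","rb")); f=c["frame"].astype(int); sub=f[y0:y1,x0:x1]
    m=((sub[...,0]-sub[...,2]>28)&(sub[...,0]>1.5*sub[...,1])).astype(np.uint8)
    print(n)
    for v in range(y0,y1):
        r=np.where(m[v-y0])[0]
        if len(r): print((v,round(r.mean()+x0,1),len(r)),end=" ")
    print(); k=400//(x1-x0) if n!="w1" else 6
    ims.append(cv2.resize(f[y0:y1,x0:x1,::-1].astype(np.uint8),(700,350) if n=="w1" else (300,450)[:2] if 0 else (160,240),interpolation=0))
o=np.zeros((600,700,3),np.uint8);o[:350]=ims[0];o[355:595,:160]=ims[1];o[355:595,200:360]=ims[2];cv2.imwrite("pics/tip.png",o)
E
```

```text
w1
(0, np.float64(97.0), 35) (1, np.float64(97.0), 35) (2, np.float64(97.5), 36) (3, np.float64(98.0), 37) (4, np.float64(99.5), 36) (5, np.float64(101.0), 35) (6, np.float64(102.0), 35) (7, np.float64(104.0), 33) (8, np.float64(106.0), 31) (9, np.float64(107.0), 31) (10, np.float64(108.5), 30) (11, np.float64(110.5), 28) (12, np.float64(113.0), 25) (13, np.float64(115.0), 23) (14, np.float64(117.5), 18) (15, np.float64(120.0), 15) (16, np.float64(123.5), 14) (17, np.float64(126.5), 12) (18, np.float64(129.5), 10) (19, np.float64(131.5), 8) (20, np.float64(133.0), 9) (21, np.float64(134.5), 8) (22, np.float64(136.5), 8) (23, np.float64(138.0), 9) (24, np.float64(139.5), 8) (25, np.float64(141.5), 8) (26, np.float64(143.0), 7) (27, np.float64(144.5), 8) (28, np.float64(146.5), 8) (29, np.float64(148.0), 7) (30, np.float64(149.5), 6) (31, np.float64(150.0), 5) (32, np.float64(151.0), 3) 
side0
(178, np.float64(228.0), 1) (181, np.float64(228.5), 2) (182, np.float64(227.0), 1) (184, np.float64(226.0), 1) (185, np.float64(226.5), 2) (186, np.float64(226.5), 2) (187, np.float64(227.0), 3)
[... 1155 characters left out ...]
 (195, np.float64(229.0), 2) (196, np.float64(228.5), 2) (197, np.float64(229.5), 2) (198, np.float64(229.0), 1) (199, np.float64(229.5), 2) (200, np.float64(230.0), 1) (201, np.float64(230.0), 1) (202, np.float64(230.0), 1) (203, np.float64(230.0), 1) (204, np.float64(230.0), 1) (205, np.float64(230.5), 2) (206, np.float64(230.5), 2) (207, np.float64(230.5), 2) (208, np.float64(231.0), 1) (209, np.float64(231.0), 1) (210, np.float64(230.5), 2) (211, np.float64(231.0), 1) (212, np.float64(231.0), 1) (213, np.float64(231.0), 1) (214, np.float64(231.5), 2) (215, np.float64(231.5), 4) (216, np.float64(231.5), 6) (217, np.float64(231.5), 6) (218, np.float64(231.5), 6) (219, np.float64(232.0), 1)
```

View pics/tip.png

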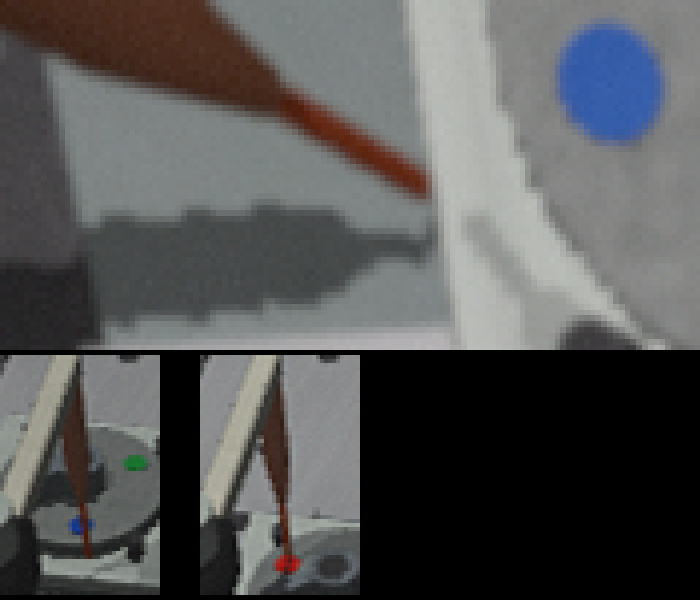

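```bash
python3 - <<'E'
from h import *; import pickle
c=pickle.load(open("w1.pkl","rb")); s=pickle.load(open("side0.pkl","rb"))
for p in((152.5,31),(153,31.5),(153.5,32)): print(p,ray(c,*p,.068)[:2].round(4))
for p in((231.9,214.6),(231.9,215),(231.9,215.4)): print(p,ray(s,*p,.068)[:2].round(4))
# line constraints: least squares over needle pixels for (x,y)
from scipy.optimize import least_squares
L=[(c,[(131.5,19),(134.5,21),(138,23),(141.5,25),(144.5,27),(148,29)]),(s,[(230,202.5),(230.6,206),(231,209),(231.4,213),(231.8,215)])]
for zz in(1,):
  def f(q):
    r=[]
    for cam,pts in L:
      a=proj(cam,[q[0],q[1],.068]);b=proj(cam,[q[0],q[1],.112]);d=(b-a)/np.hypot(*(b-a))
      for p in pts: e=np.array(p)-a; r.append(d[0]*e[1]-d[1]*e[0])
    return r
  q=least_squares(f,[.668,.042]);print(q.x.round(4),np.round(q.fun,2))
  for cam,_ in L: print(proj(cam,[*q.x,.068]),proj(cam,[*q.x,.112]))
E
```

```text
(152.5, 31) [0.6699 0.0432]
(153, 31.5) [0.6696 0.0428]
(153.5, 32) [0.6693 0.0424]
(231.9, 214.6) [0.6685 0.0422]
(231.9, 215) [0.668  0.0434]
(231.9, 215.4) [0.6675 0.0445]
[0.6691 0.0424] [ 0.13 -0.06  0.01  0.08 -0.11 -0.04 -0.17  0.01  0.05 -0.02  0.14]
[153.459332    32.19331767] [126.73947119  16.31684612]
[231.61426297 214.58919822] [229.93922735 200.55321249]
```

```bash
python3 -m jog '[[[0.27,0,-0.04],[0,0,0],0],[[0,0,0],[0,0,0],0],[[0,0,0],[0,0,0],0]]'; python3 - <<'E'
from h import *
from bench import imaging
for n in("top","side"):
  c=imaging.camera(n); roi={"top":(230,130,340,270),"side":(160,150,310,260)}[n]
  for k in("red","blue","green"):
    print(n,k,[(ce,s[4],ray(c,*ce,.064)[:2].round(4)) for ce,s in blobs(c,*RANGES[k],roi,6)])
E
```

```text
time_s: 6.12
eef_pos: [0.5092, 0.0305, 0.0715]
eef_rot: [0.541, -0.53, 0.454, -0.469]
wrist_force: [-0.5, 3.0, 0.6]
opening: 0.165
top red [([263.84, 180.16], 19, array([0.6688, 0.0418]))]
top blue [([247.0, 199.0], 21, array([0.6221, 0.0848]))]
top green [([270.4, 202.4], 15, array([0.612 , 0.0266]))]
side red [([231.83, 215.88], 24, array([0.6689, 0.0425]))]
side blue [([244.12, 234.38], 24, array([0.6217, 0.085 ]))]
side green [([258.14, 217.0], 22, array([0.6116, 0.0268]))]
```

```bash
python3 -m jog '[[[0,0,0],[0,0,0],3],[[0,0,0],[0,0,0],5],[[0,0,0],[0,0,0],5],[[0,0,0],[0,0,0],5],[[0,-2,0],[0,0,0],5],[[0,-3,0],[0,0,0],5],[[0,-3,0],[0,0,0],5],[[0,-2,0],[0,0,0],5],[[0,0,0],[0,0,0],0]]'; python3 - <<'E'
from h import *
from bench import imaging
for n in("top","side"):
  c=imaging.camera(n); roi={"top":(230,130,340,270),"side":(160,150,310,260)}[n]
  for k in("red","blue","green"):
    print(n,k,[(ce,s[4],ray(c,*ce,.064)[:2].round(4)) for ce,s in blobs(c,*RANGES[k],roi,6)])
print(to([.5105,.3215,.12]))
E
```

```text
time_s: 6.97
eef_pos: [0.5042, 0.0308, 0.1725]
eef_rot: [0.54, -0.531, 0.456, -0.467]
wrist_force: [0.2, 0.9, 0.7]
opening: 0.458
top red [([263.72, 180.11], 18, array([0.6689, 0.0421]))]
top blue [([247.0, 199.0], 21, array([0.6221, 0.0848]))]
top green [([270.4, 202.4], 15, array([0.612 , 0.0266]))]
side red [([231.96, 215.88], 25, array([0.6686, 0.0424]))]
side blue [([244.08, 234.28], 25, array([0.6219, 0.0847]))]
side green [([258.14, 217.0], 22, array([0.6116, 0.0268]))]
[-28.62   4.91   5.02]
```

```bash
python3 -m jog '[[[-3.6,0,0.6],[0,0,0],0],[[-3.6,0,0.6],[0,0,0],0],[[-3.6,0,0.6],[0,0,0],0],[[-3.6,0,0.6],[0,0,0],0],[[-3.6,0,0.6],[0,0,0],0],[[-3.6,0,0.6],[0,0,0],0],[[-3.6,0,0.6],[0,0,0],0],[[-3,0,0.5],[0,0,0],0],[[-1.5,0,0.3],[0,0,0],0],[[0,0,0],[0,0,0],0],[[0,0,0],[0,0,0],0]]'; python3 - <<'E'
from h import *
print(to([.5105,.3215,.07]))
E
```

```text
time_s: 7.98
eef_pos: [0.4984, 0.3412, 0.1452]
eef_rot: [-0.529, 0.54, -0.465, 0.462]
wrist_force: [-0.9, -0.5, 0.2]
opening: 0.002
[2.06 7.52 1.02]
```

```bash
python3 -m jog '[[[1.5,0,0.8],[0,0,0],0],[[0.6,1,0.3],[0,0,0],0],[[0,2,0],[0,0,0],0],[[0,2,0],[0,0,0],0],[[0,1.3,0],[0,0,0],0],[[0,0,0],[0,0,0],0],[[0,0,0],[0,0,0],0]]'; python3 - <<'E'
from h import *
from bench import imaging
print(to([.5105,.3215,.06]))
c=imaging.camera("side")
print([(ce,s,ray(c,*ce,.0525)[:2].round(4)) for ce,s in blobs(c,*RANGES["yellow"],(200,300,310,400),6)])
f=c["frame"][270:390,190:310,::-1]; w=imaging.camera("wrist")["frame"][:,:,::-1]
o=np.zeros((420,800,3),np.uint8);o[:400,:400]=cv2.resize(f,(400,400));o[:300,400:]=cv2.resize(w,(400,300));cv2.imwrite("pics/b.png",o)
E
```

```text
time_s: 8.57
eef_pos: [0.5082, 0.3114, 0.0709]
eef_rot: [-0.523, 0.542, -0.468, 0.462]
wrist_force: [-1.1, 1.2, -0.4]
opening: 0.001
[-0.98  1.07  0.39]
[([250.24, 351.62], [245, 346, 12, 11, 78], array([0.5111, 0.3283]))]
```

View pics/b.png

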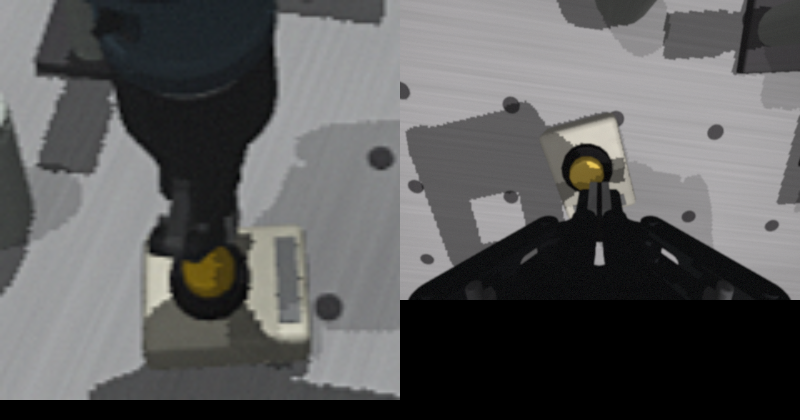

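```bash
python3 -m jog '[[[-0.95,0,0.35],[0,0,0],0],[[0,0,0],[0,0,0],0],[[0,0.5,0],[0,0,0],0],[[0,0.5,0],[0,0,0],0],[[0,0,0],[0,0,0],0]]'; python3 - <<'E'
from h import *
print(to([.5105,.3215,.05]))
E
```

```text
time_s: 9.08
eef_pos: [0.5136, 0.3239, 0.065]
eef_rot: [-0.526, 0.539, -0.467, 0.464]
wrist_force: [-0.3, 0.5, 0.5]
opening: -0.002
[ 0.18  1.5  -0.32]
```

```bash
python3 -m jog '[[[0.18,0.5,-0.32],[0,0,0],0],[[0,0.5,0],[0,0,0],0],[[0,0.3,0],[0,0,0],0],[[0,0.3,0],[0,0,0],0],[[0,0,0],[0,0,0],0]]'
```

```text
time_s: 9.5
eef_pos: [0.5107, 0.3218, 0.0481]
eef_rot: [-0.527, 0.538, -0.466, 0.464]
wrist_force: [-1.4, -0.6, 4.2]
opening: 0.003
```

```bash
python3 -m jog '[[[0,0.25,0],[0,0,0],0],[[0,0.2,0],[0,0,0],0],[[0,0.2,0],[0,0,0],0],[[0,0,0],[0,0,0],0]]'
```

```text
time_s: 9.83
eef_pos: [0.5108, 0.3219, 0.0469]
eef_rot: [-0.527, 0.539, -0.466, 0.464]
wrist_force: [-2.5, -1.9, 3.9]
opening: 0.0
```

```bash
python3 -m jog '[[[0,0.5,0],[0,0,0],0],[[0,0.5,0],[0,0,0],0]]'
```

```text
time_s: 10.0
eef_pos: [0.5116, 0.3223, 0.0451]
eef_rot: [-0.527, 0.539, -0.466, 0.464]
wrist_force: [-23.5, -11.0, 56.3]
opening: -0.005
```

```bash
python3 -m jog '[[[0,-0.3,0],[0,0,0],0],[[0,-1,0],[0,0,0],0],[[0,-3,0],[0,0,0],0],[[0,-3,0],[0,0,0],0],[[0,-3,0],[0,0,0],0],[[0,-2,0],[0,0,0],0],[[0,0,0],[0,0,0],5]]'; python3 - <<'E'
from h import *
o,T=tool();print(T.round(3).tolist(),to([.506,.032,.16]))
E
```

```text
time_s: 10.58
eef_pos: [0.5121, 0.323, 0.1749]
eef_rot: [-0.525, 0.541, -0.466, 0.463]
wrist_force: [1.3, 0.1, -0.1]
opening: 0.126
[[0.137, -0.017, 0.99], [-0.991, -0.014, 0.137], [0.011, -1.0, -0.019]] [28.73  1.9  -4.55]
```

```bash
python3 -m jog '[[[3.6,0,-0.5],[0,0,0],5],[[3.6,0,-0.5],[0,0,0],5],[[3.6,0,-0.5],[0,0,0],5],[[3.6,0,-0.5],[0,0,0],5],[[3.6,0,-0.5],[0,0,0],5],[[3.6,0,-0.5],[0,0,0],5],[[3.6,0,-0.5],[0,0,0],5],[[2.5,0,-0.5],[0,0,0],5],[[1,0,-0.2],[0,0,0],5],[[0,0,0],[0,0,0],5],[[0,0,0],[0,0,0],5]]'; python3 - <<'E'
from h import *
from bench import imaging
o,T=tool();print(T.round(3).tolist(),to([.509,.031,.0715]))
c=imaging.camera("top")
for k in("red","blue","green"):
    print(k,[(ce,s[4],ray(c,*ce,.064)[:2].round(4)) for ce,s in blobs(c,*RANGES[k],(230,130,340,270),6)])
E
```

```text
time_s: 11.5
eef_pos: [0.5067, 0.0221, 0.171]
eef_rot: [-0.526, 0.542, -0.467, 0.461]
wrist_force: [1.3, -0.7, -0.3]
opening: 0.586
[[0.14, -0.021, 0.99], [-0.99, -0.011, 0.14], [0.008, -1.0, -0.022]] [-0.93  9.93  0.58]
red [([263.72, 180.17], 18, array([0.6688, 0.0421]))]
blue []
green []
```

```bash
python3 -m jog '[[[-0.9,0,0.5],[0,0,0],5],[[0,2,0],[0.01,0,0],5],[[0,2.5,0],[0,0,0],5],[[0,1,0],[0,0,0],5],[[0,0,0],[0,0,0],5]]'; python3 - <<'E'
from h import *
print(tool()[1].round(3).tolist(),to([.509,.031,.0715]))
E
```

```text
time_s: 11.97
eef_pos: [0.5116, 0.0396, 0.1145]
eef_rot: [-0.532, 0.539, -0.462, 0.462]
wrist_force: [-0.8, 0.2, 0.1]
opening: 0.585
[[0.147, -0.007, 0.989], [-0.989, -0.008, 0.147], [0.007, -1.0, -0.009]] [ 0.79  4.31 -0.35]
```

```bash
python3 -m jog '[[[0.7,0,-0.3],[0,0,0],5],[[0,0,0],[0,0,0],5],[[0,0.8,0],[0,0,0],5],[[0,0,0],[0,0,0],5]]'; python3 - <<'E'
from h import *
print(to([.509,.031,.0715]))
E
```

```text
time_s: 12.3
eef_pos: [0.5106, 0.0341, 0.1079]
eef_rot: [-0.533, 0.54, -0.461, 0.461]
wrist_force: [-0.1, -0.5, 0.0]
opening: 0.585
[ 0.26  3.64 -0.18]
```

```bash
python3 -m jog '[[[0.25,0,-0.15],[0,0,0],5],[[0,1.2,0],[0,0,0],5],[[0,1.4,0],[0,0,0],5],[[0,0.9,0],[0,0,0],5],[[0,0,0],[0,0,0],5],[[0,0,0],[0,0,0],2],[[0,0,0],[0,0,0],0],[[0,0,0],[0,0,0],0],[[0,0,0],[0,0,0],0],[[0,0,0],[0,0,0],0],[[0,0,0],[0,0,0],0]]'; python3 - <<'E'
from h import *
from bench import imaging
print(tool()[1].round(3).tolist())
for n in("top","side"):
  c=imaging.camera(n); roi={"top":(230,130,340,270),"side":(160,150,310,260)}[n]
  for k in("red","blue","green"):
    print(n,k,[(ce,s[4],ray(c,*ce,.064)[:2].round(4)) for ce,s in blobs(c,*RANGES[k],roi,6)])
E
```

```text
time_s: 13.22
eef_pos: [0.5127, 0.0292, 0.0763]
eef_rot: [-0.534, 0.538, -0.459, 0.464]
wrist_force: [1.1, 0.0, -3.4]
opening: 0.16
[[0.149, 0.002, 0.989], [-0.989, -0.009, 0.149], [0.009, -1.0, 0.001]]
top red [([264.32, 179.84], 19, array([0.6696, 0.0406]))]
top blue [([247.62, 198.86], 21, array([0.6225, 0.0832]))]
top green [([271.11, 202.17], 18, array([0.6125, 0.0249]))]
side red [([230.67, 207.67], 6, array([0.6818, 0.0194])), ([231.92, 215.15], 26, array([0.6696, 0.0404]))]
side blue [([244.33, 233.88], 24, array([0.6218, 0.0835]))]
side green [([258.27, 216.5], 22, array([0.6119, 0.0252]))]
```

```bash
sed -i 's/^K0=.*/K0=np.array([.5127,.0292]); F0=np.array([.6362,.0508]); PT=np.array([.669,.0427])/' h.py; python3 -c "
from h import *;st()"; python3 -m jog '[[[-0.87,0,0.77],[0,0,0],0],[[-0.87,0,0.77],[0,0,0],0],[[-0.87,0,0.77],[0,0,0],0],[[0,0,0],[0,0,0],0]]'; python3 -c "
from h import *;st()"
```

```text
slide mm [-30.9  13.7] pointer in flange [ 30.9 -13.7] F [ 1.4 -0.3 -3.2] z 0.0763
time_s: 13.65
eef_pos: [0.5316, 0.0585, 0.0762]
eef_rot: [-0.532, 0.539, -0.459, 0.464]
wrist_force: [1.0, 1.9, -3.9]
opening: 0.16
slide mm [-7.2 39.2] pointer in flange [  7.2 -39.2] F [ 1.   1.9 -3.9] z 0.0762
```

```bash
python3 -m jog '[[[0.25,0,0.95],[0,0,0],0],[[0.25,0,0.95],[0,0,0],0],[[0.25,0,0.95],[0,0,0],0],[[0.25,0,0.95],[0,0,0],0],[[0,0,0],[0,0,0],0]]'; python3 -c "
from h import *;st()"
```

```text
time_s: 14.07
eef_pos: [0.5712, 0.0591, 0.0762]
eef_rot: [-0.533, 0.54, -0.46, 0.461]
wrist_force: [3.8, -1.0, -1.4]
opening: 0.159
slide mm [31.9 33. ] pointer in flange [-31.9 -33. ] F [ 3.8 -1.  -1.4] z 0.0762
```

```bash
python3 -m jog '[[[0.95,0,0.2],[0,0,0],0],[[0.95,0,0.2],[0,0,0],0],[[0.95,0,0.2],[0,0,0],0],[[0.95,0,0.2],[0,0,0],0],[[0,0,0],[0,0,0],0]]'; python3 -c "
from h import *;st()"
```

```text
time_s: 14.48
eef_pos: [0.5844, 0.0228, 0.0762]
eef_rot: [-0.534, 0.541, -0.461, 0.459]
wrist_force: [0.9, -1.5, -1.9]
opening: 0.164
slide mm [38.6 -5.1] pointer in flange [-38.6   5.1] F [ 0.9 -1.5 -1.9] z 0.0762
```

```bash
python3 -c "
from h import *;print(to([.5595,-.0114,.0762]))"; python3 -m jog '[[[0.74,0,-0.72],[0,0,0],0],[[0.74,0,-0.72],[0,0,0],0],[[0.74,0,-0.72],[0,0,0],0],[[0.74,0,-0.72],[0,0,0],0],[[0,0,0],[0,0,0],0],[[0,0,0],[0,0,0],0]]'; python3 - <<'E'
from h import *
from bench import imaging
st();print(to([.5595,-.0114,.0762]))
for n in("top","side","wrist"):
  c=imaging.camera(n); roi={"top":(230,130,340,270),"side":(160,150,310,260)}.get(n)
  for k in("red","blue","green"):
    print(n,k,[(ce,s[4],ray(c,*ce,.064)[:2].round(4)) for ce,s in blobs(c,*RANGES[k],roi,6)])
E
```

```text
[ 2.99  0.04 -2.99]
time_s: 14.98
eef_pos: [0.5603, -0.014, 0.0763]
eef_rot: [-0.535, 0.538, -0.461, 0.46]
wrist_force: [1.6, 1.7, -4.1]
opening: 0.16
slide mm [  8.5 -37.2] pointer in flange [-8.5 37.2] F [ 1.6  1.7 -4.1] z 0.0763
[-0.27  0.   -0.04]
top red [([281.0, 161.0], 21, array([ 0.7167, -0.0025]))]
top blue []
top green []
side red [([221.24, 198.06], 17, array([ 0.7153, -0.0026]))]
side blue [([232.35, 215.15], 20, array([0.6687, 0.0401]))]
side green [([245.85, 198.8], 20, array([ 0.6598, -0.0188]))]
wrist red [([183.42, 12.5], 12, array([0.6726, 0.046 ]))]
wrist blue [([194.97, 20.02], 759, array([0.6705, 0.0408])), ([555.01, 372.48], 533, array([ 0.5081, -0.2001]))]
wrist green [([320.11, 66.05], 759, array([ 0.6609, -0.0168]))]
```

```bash
python3 -m jog '[[[-0.26,0,-0.02],[0,0,0],0],[[0,0,0],[0,0,0],0],[[0,0,0],[0,0,0],0],[[0,0,0],[0,0,0],0]]'; python3 - <<'E'
from h import *
from bench import imaging
print(to([.5595,-.0114,.0762]))
for n in("top","side"):
  c=imaging.camera(n); roi={"top":(230,130,340,270),"side":(160,150,310,260)}.get(n)
  for k in("red","blue","green"):
    print(n,k,[(ce,s[4],ray(c,*ce,.064)[:2].round(4)) for ce,s in blobs(c,*RANGES[k],roi,6)])
E
```

```text
time_s: 15.47
eef_pos: [0.5599, -0.0113, 0.0762]
eef_rot: [-0.534, 0.54, -0.46, 0.46]
wrist_force: [-0.6, -2.5, -1.2]
opening: 0.159
[ 0.01  0.   -0.04]
top red [([280.05, 161.19], 21, array([ 7.163e-01, -1.000e-04]))]
top blue []
top green []
side red [([221.0, 198.62], 16, array([ 7.151e-01, -7.000e-04]))]
side blue [([231.55, 216.15], 20, array([0.6692, 0.0435]))]
side green [([245.38, 199.57], 21, array([ 0.6599, -0.016 ]))]
```

```bash
python3 -m jog '[[[0,0,0],[0,0,0],3],[[0,0,0],[0,0,0],5],[[0,0,0],[0,0,0],5],[[0,0,0],[0,0,0],5],[[0,-2,0],[0,0,0],5],[[0,-3,0],[0,0,0],5],[[0,-3,0],[0,0,0],5],[[0,-2,0],[0,0,0],5],[[0,0,0],[0,0,0],0]]'; python3 - <<'E'
from h import *
from bench import imaging
for n in("top","side"):
  c=imaging.camera(n); roi={"top":(230,130,340,270),"side":(160,150,310,260)}[n]
  for k in("red","blue","green"):
    print(n,k,[(ce,s[4],ray(c,*ce,.064)[:2].round(4)) for ce,s in blobs(c,*RANGES[k],roi,6)])
o,T=tool();print(T.round(3).tolist(),to([.5105,.3215,.16]))
E
```

```text
time_s: 16.32
eef_pos: [0.5603, -0.009, 0.1796]
eef_rot: [-0.535, 0.54, -0.461, 0.459]
wrist_force: [0.4, 0.2, 0.9]
opening: 0.46
top red []
top blue []
top green []
side red [([221.0, 198.62], 16, array([ 7.151e-01, -7.000e-04]))]
side blue [([231.62, 216.24], 21, array([0.6689, 0.0437]))]
side green [([245.38, 199.57], 21, array([ 0.6599, -0.016 ]))]
[[0.154, -0.011, 0.988], [-0.988, -0.002, 0.154], [0.0, -1.0, -0.012]] [-33.37   1.57   0.37]
```

```bash
python3 -m jog '[[[-2,0,-3],[0,0,0],0],[[-3.5,0,-1],[0,0,0],0],[[-3.7,0,0],[0,0,0],0],[[-3.7,0,0],[0,0,0],0],[[-3.7,0,0],[0,0,0],0],[[-3.7,0,0],[0,0,0],0],[[-3.7,0,0.5],[0,0,0],0],[[-3.5,0,1],[0,0,0],0],[[-2,0,1],[0,0,0],0],[[-1,0,0.5],[0,0,0],0],[[0,0,0],[0,0,0],0],[[0,0,0],[0,0,0],0]]'; python3 - <<'E'
from h import *
from bench import imaging
print(to([.5108,.322,.065]))
c=imaging.camera("top")
for k in("red","blue","green"):
    print(k,[(ce,s[4],ray(c,*ce,.064)[:2].round(4)) for ce,s in blobs(c,*RANGES[k],(230,130,340,270),6)])
E
```

```text
time_s: 17.42
eef_pos: [0.4861, 0.3001, 0.1515]
eef_rot: [-0.523, 0.548, -0.472, 0.45]
wrist_force: [-0.2, -0.3, -0.1]
opening: -0.003
[-1.8   8.51  3.17]
red [([279.9, 160.95], 20, array([7.169e-01, 2.000e-04]))]
blue [([263.69, 180.46], 13, array([0.668 , 0.0422]))]
green [([286.89, 183.28], 18, array([ 0.6593, -0.0158]))]
```

```bash
python3 -m jog '[[[-1,0,1.6],[0,0,0],0],[[-0.8,1,1.4],[0,0,0],0],[[0,2,0],[0,0,0],0],[[0,2,0],[0,0,0],0],[[0,2,0],[0,0,0],0],[[0,0.5,0],[0,0,0],0],[[0,0,0],[0,0,0],0],[[0,0,0],[0,0,0],0]]'; python3 - <<'E'
from h import *
print(tool()[1].round(3).tolist(),to([.5108,.322,.065]))
E
```

```text
time_s: 18.13
eef_pos: [0.512, 0.309, 0.072]
eef_rot: [-0.518, 0.547, -0.476, 0.454]
wrist_force: [0.3, -0.2, 0.1]
opening: 0.002
[[0.135, -0.049, 0.99], [-0.991, -0.01, 0.134], [0.004, -0.999, -0.05]] [-1.31  0.69  0.1 ]
```

```bash
python3 -m jog '[[[-1.3,0,0.1],[0.05,0,0],0],[[0,0,0],[0,0,0],0],[[0,0.4,0],[0,0,0],0],[[0,0,0],[0,0,0],0]]'; python3 - <<'E'
from h import *
print(tool()[1].round(3).tolist(),to([.5108,.322,.06]))
E
```

```text
time_s: 18.47
eef_pos: [0.5143, 0.3203, 0.0722]
eef_rot: [0.533, -0.531, 0.464, -0.468]
wrist_force: [-0.1, -0.0, -1.3]
opening: 0.0
[[0.132, 0.006, 0.991], [-0.991, -0.002, 0.132], [0.003, -1.0, 0.006]] [-0.22  1.22 -0.33]
```

```bash
python3 -m jog '[[[-0.22,0.5,-0.32],[0,0,0],0],[[0,0.6,0],[0,0,0],0],[[0,0.5,0],[0,0,0],0],[[0,0.4,0],[0,0,0],0],[[0,0.4,0],[0,0,0],0],[[0,0,0],[0,0,0],0]]'
```

```text
time_s: 18.97
eef_pos: [0.513, 0.3217, 0.0478]
eef_rot: [0.533, -0.53, 0.464, -0.469]
wrist_force: [-1.5, -0.7, 3.8]
opening: 0.002
```

```bash
python3 -m jog '[[[0,0.4,0],[0,0,0],0],[[0,0.4,0],[0,0,0],0]]'; python3 -m jog '[[[0,0.3,0],[0,0,0],0],[[0,0,0],[0,0,0],0]]'
```

```text
time_s: 19.13
eef_pos: [0.5136, 0.322, 0.0451]
eef_rot: [0.533, -0.531, 0.463, -0.468]
wrist_force: [-22.4, -10.7, 55.3]
opening: -0.002
time_s: 19.3
eef_pos: [0.5133, 0.3218, 0.0474]
eef_rot: [0.532, -0.532, 0.463, -0.468]
wrist_force: [-1.5, -0.5, 3.8]
opening: 0.001
```

```bash
python3 -m jog '[[[0,0.35,0],[0,0,0],0],[[0,0.3,0],[0,0,0],0],[[0,0.3,0],[0,0,0],0]]'; python3 -m jog '[[[0,-0.3,0],[0,0,0],0],[[0,-1,0],[0,0,0],0],[[0,-3,0],[0,0,0],0],[[0,-3,0],[0,0,0],0],[[0,-3,0],[0,0,0],0],[[0,-2,-1],[0,0,0],0],[[0,0,-2],[0,0,0],0],[[0,0,-2],[0,0,0],0],[[0,0,0],[0,0,0],0],[[0,0,0],[0,0,0],0]]'; python3 - <<'E'
from h import *
from bench import imaging
im={}
for n in("top","side"):
  c=imaging.camera(n);im[n]=c["frame"][:,:,::-1]; roi={"top":(230,130,340,270),"side":(160,150,310,260)}[n]
  for k in("red","blue","green"):
    print(n,k,[(ce,s[4],ray(c,*ce,.064)[:2].round(4)) for ce,s in blobs(c,*RANGES[k],roi,6)])
for n,r in(("side",(200,300,310,400)),): print([(ce,s,ray(c,*ce,.0525)[:2].round(4)) for ce,s in blobs(c,*RANGES["yellow"],r,6)])
o=np.zeros((420,800,3),np.uint8);o[:300,:400]=cv2.resize(im["top"],(400,300));o[:400,400:]=cv2.resize(im["side"][170:250,190:270],(400,400),interpolation=2);cv2.imwrite("pics/end.png",o)
E
```

```text
time_s: 19.55
eef_pos: [0.514, 0.3222, 0.0456]
eef_rot: [0.533, -0.532, 0.463, -0.468]
wrist_force: [-10.9, -6.0, 28.0]
opening: 0.001
time_s: 20.38
eef_pos: [0.4631, 0.3156, 0.1784]
eef_rot: [0.533, -0.532, 0.462, -0.468]
wrist_force: [0.8, -0.3, -0.5]
opening: 0.0
top red [([279.95, 161.1], 20, array([7.165e-01, 1.000e-04]))]
top blue [([263.79, 180.57], 14, array([0.6677, 0.0419]))]
top green [([287.0, 183.33], 18, array([ 0.6591, -0.0161]))]
side red [([221.0, 198.62], 16, array([ 7.151e-01, -7.000e-04])), ([230.83, 207.58], 12, array([0.6815, 0.019 ]))]
side blue [([231.55, 216.15], 20, array([0.6692, 0.0435]))]
side green []
[([251.93, 349.57], [244, 343, 16, 15, 181], array([0.5097, 0.3237]))]
```

View pics/end.png

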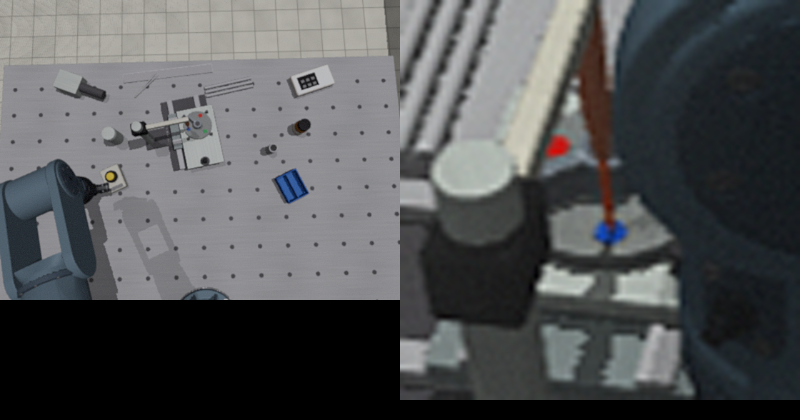

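Blue sits under the needle, the button is up, the bystanders haven't moved and the arm is clear of everything.

```bash
python3 -c "
from bench import ctrl;print(ctrl.hand_in())"
```

```text
the job is handed in; nothing more can be done
None
```

I recorded the red mark and then the blue one. The job is handed in with blue under the pointer, the button up and the arm clear of everything. The clock read 20.4 s of the 72 s allowed; the hand-in gave no verdict.

**Slide moves:** I moved the flange by the knob, keeping the pointer on the green side each time so it stayed well away from the hub and rib. The wrist force stayed within about 5 N at the readings between slide moves, with no sign of a collision.

**Mark positions:** Before the red press, the two cameras put the red mark within about 1 mm of the pointer. At the end, the side camera puts blue within 1 mm. The top camera reads about 1.5 mm off, but there the pointer arm partly hides blue. The pointer's own position comes from two views that agree to about 1 mm.

**Button:** For both marks I pushed the button to its stop. The wrist force peaked near 56 N on the fingertips, under the 120 N wrist limit. I assumed the 40 N limit, which is for the arm and gripper body, does not apply to the fingertips. I pressed a second time on blue to be sure the hold was long enough. I have no direct reading of the button's travel, so I judged both presses by tool height and force.

**Other points:**
- **Regrip:** Gripping the knob again after the red press moved the flange about 1.5 mm; I corrected for it on the way to blue.
- **Bystanders:** The canister, jar, tray and tube look unmoved in the last picture; I did not measure them.

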